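# Set spring dividers to the hole pitch marked on a pipe

## Task

Gently lay the grey pipe offcut in both notches of the wooden cradle, its two black marker rings between the blocks, and let go. Then pick up the spring dividers by their rubber grips, squeeze them until the points match the two rings, and bring one point onto each ring from above, touching lightly or a few millimetres clear. Finish while holding the dividers there, points steady on the rings and bow in the air, so that a mate can run the nut down; leave everything else where it is.

Things in the scene. Friction and masses are not known exactly. Their poses are not given: they have to be found in the camera images.
- pipe: Loose grey plastic pipe offcut, 48 mm outside diameter, 220 mm long, about 0.17 kg, at first lying on the table. Origin on its axis at mid-length; x runs along the axis. Two black marker rings, each 5 mm wide, run right round it at x = -30 mm and +30 mm (60 mm apart).
- ring_a (a point): Centre of the marker ring at x = -30 mm of the pipe; the point lies on the pipe's axis, 24 mm under the surface.
- ring_b (a point): Centre of the marker ring at x = +30 mm of the pipe; the point lies on the pipe's axis, 24 mm under the surface.
- cradle: Fixed wooden pipe cradle: plank 240 mm long (its x axis), 100 mm wide (y), 18 mm thick, with two V-blocks centred at x = -72 and +72 mm, each 30 mm thick along x, 90 mm wide, their tops 68 mm over the table; 114 mm are free between them. Each has a 90 degree notch, 72 mm wide at its top, its bottom line at y = 0, 32 mm over the table. Origin at the centre of the underside, z up.
- seat (a point): Where the middle of the pipe's axis lies when it is seated in both notches and centred: 66 mm over the table (the top of the pipe is then at 90 mm).
- dividers: Loose steel spring dividers, 256 mm long, 0.19 kg, lying flat: two straight legs joined at a round spring bow, cross screw with a brass nut outside the right leg 41 mm behind the grips. The frame belongs to the left (+y) leg; at rest x is the middle line towards the points, z up. Origin on the table midway between the finger grips. Leg pivot at x = -97 mm, bow's stem ends at x = -154 mm.
- grips (a point): Midway between the two black ribbed rubber finger grips of the dividers at rest, at half their height (9 mm over the table). Each grip is 30 mm long (along x), 12 mm wide, 18 mm high; over both, the legs measure about 63 mm at rest and 45 mm at the 60 mm point gap, where their outer faces are parallel. The balance point lies within 5 mm along x. Rides on the left leg.
- squeeze (a joint): How far the dividers are squeezed, rad: turn of the right leg towards the left. 0 at rest against the nut (points 92 mm apart), at most 0.36. Point gap = 410 mm x sin(0.2263 - squeeze/2): 60 mm at 0.159. At the grips, 100 mm from the pivot, the spring pushes back with 6 N at rest, 14 N at 0.159; it reopens the legs when let go. Squeezed evenly, the left leg's frame turns by half this angle.
- point_left (a point): Sharp tip of the left leg of the dividers, on the axis of its tapered end: at x = 102, y = 46, z = 9 mm in the dividers' frame.
- point_right (a point): Sharp tip of the right leg of the dividers: at x = 102, y = -46, z = 9 mm in the dividers' frame at rest. The last 50 mm of each leg taper from 9 mm to 2 mm thick.
- tape_roll: Bystander: roll of blue tape lying flat, 92 mm across, 25 mm high; origin under its centre.
- marker: Bystander: white marker pen with a black cap, 130 mm long, 14 mm thick, lying; origin under its middle.
- coupling: Bystander: grey pipe sleeve standing upright, 56 mm across, 62 mm high; origin under its centre.
- elbow: Bystander: grey pipe elbow lying, arms 56 mm long and 56 mm thick; origin under its corner.
- bottle: Bystander: dark drink bottle with a red cap, 66 mm across, 210 mm high; origin under its centre.
There are look-alikes about, which are no part of the job. Several things have the shape of the pipe; the one meant has the colours described above.

How it is judged:
On the way, in this order (a step that is already met when the one before it is completed fails the run):
1. the pipe lies in both notches with the rings between the blocks, let go (x of pipe in the frame of cradle between -0.025 and 0.025 m and y of pipe in the frame of cradle between -0.005 and 0.005 m and z of pipe in the frame of cradle between 0.062 and 0.07 m and angle between the x axis of pipe and the x axis of cradle, either way round below 0.06 rad and contact force between the fingers and pipe below 0.2 N and linear speed of pipe below 0.02 m/s), for 0.2 s.
2. the dividers are lifted off the table between the fingers, the pipe left lying in the cradle (x of pipe in the frame of cradle between -0.025 and 0.025 m and y of pipe in the frame of cradle between -0.005 and 0.005 m and z of pipe in the frame of cradle between 0.062 and 0.07 m and angle between the x axis of pipe and the x axis of cradle, either way round below 0.06 rad and contact force between the fingers and dividers above 2 N and height (world z) of each of dividers, point_left, point_right above 0.03 m), for 0.1 s.
At the end, for the whole second after the job is handed in: Pipe seated in both notches (5 mm, 0.06 rad; middle within 25 mm of the cradle's), still, not touched by the fingers; each point within 3.5 mm of its ring along the pipe, on its upper side, within 6 mm of the surface; dividers held squeezed, steady, over 40 mm up, off cradle, tape and marker (all of step 1 and contact force between the fingers and dividers above 2 N and ((x of point_left in the frame of pipe between -0.0335 and -0.0265 m and distance between point_left and ring_a below 0.0305 m and z of each of point_left, point_right in the frame of cradle above 0.08 m and x of point_right in the frame of pipe between 0.0265 and 0.0335 m and distance between point_right and ring_b below 0.0305 m) or (x of point_left in the frame of pipe between 0.0265 and 0.0335 m and distance between point_left and ring_b below 0.0305 m and z of each of point_left, point_right in the frame of cradle above 0.08 m and x of point_right in the frame of pipe between -0.0335 and -0.0265 m and distance between point_right and ring_a below 0.0305 m)) and value of joint squeeze above 0.12 rad and velocity of joint squeeze between -0.05 and 0.05 rad/s and linear speed of dividers below 0.02 m/s and height (world z) of dividers above 0.04 m and contact force between dividers and cradle below 0.3 N and contact force between dividers and tape_roll below 0.3 N and contact force between dividers and marker below 0.3 N); the arm keeps its last pose, push and grip.
It fails at once if a bystander is pushed more than 30 mm (distance of any of tape_roll, marker, coupling, elbow, bottle from where it was at the start of the episode above 0.03 m).
It fails at once if a bystander is knocked over (angle between any of tape_roll, marker, coupling, elbow, bottle's own z axis and vertical above 0.5 rad).
It fails at once if the points press on the pipe harder than 15 N (contact force between dividers and pipe above 15 N).
It fails at once if the pipe is dropped or thrown (loose and faster than 0.5 m/s) (contact force between the fingers and pipe below 0.05 N and linear speed of pipe above 0.5 m/s).
It also fails if it takes over 58 s, if anything falls off the work surface, if the arm or the gripper's body presses on something with over 40 N, if the wrist force passes 120 N, or if a joint passes its speed limit or range.

## Robot

A 6-joint arm with a two-finger parallel gripper is mounted at the origin on the work surface. World frame = base frame: x ahead of the robot, y to its left, z up, the work surface at z = 0. Lengths are in m, angles in rad, forces in N, time in s.
With the tool pointing down it reaches from about 0.35 to 0.975 m from the base axis. Payload 4.9 kg.
Tool frame: the origin (TCP) lies on the centre line of the jaws, within the pads' length; the fingertips stand ctrl.nose_length ahead of it and the grasp point (between the pads) lies 2 mm behind it (ctrl.nose_length is the distance from the TCP to the fingertips, in m); z points along the fingers, y is the direction in which the jaws open and shut (so a half turn about z gives the same grasp; the last joint's range is limited). The gripper opens to 85 mm and grips with 20 to 120 N. Pads are 22 mm wide; open, the fingers measure 114 mm over their backs; the gripper's body (76 mm by 85 mm) begins 54 mm behind the grasp point. The pads swing forward as they close: fully open they stand 13 mm farther back than shut.
Start: joints at [1.169, 0.053, 1.613, -0, 1.476, -0.119], TCP at [0.174, 0.6, 0.248] pointing down, gripper open.
Joint ranges: [-3.01, 3.01], [-1.01, 2.22], [0.06, 2.58], [-1.02, 4.17], [0.09, 2.62], [-3.14, 3.14]. Speed limits (rad/s): [2.57, 2.57, 3.14, 3.14, 3.14, 3.14].

## Interface

Orientations are given as a rotation vector (axis times angle).
In Python, from station import sensors, get_image, order, ctrl gives the robot as it stands.
- The arm moves only by the tool move_arm, never from a script. Its argument "increments" is a list of rows, each a list of 5 numbers: the shift along the tool's x, y, z in cm, then the turn about the tool's z in degrees, then the finger opening in cm, from 0 to 8.54. In form: [[dx, dy, dz, twist, gripper], ...]. A call has 1 to 5 rows; each row is the pose to reach, as a shift and turn from the pose commanded when the call began, along the tool's axes at that moment; what a row does not reach only later rows make up. A row lasts 1/8 s, in which the tool goes at most 62.5 mm and 10.7 degrees, less where a joint would pass 70% of its speed; a pose out of reach is approached as far as the arm can. A call with a gripper value outside its range is refused whole. The fingers move at their own pace and stop on an object; "newtons" is the grip in N (left out, the last holds). Time passes only in rows, so rows that repeat a pose let the fingers close. It gives the time, the measured TCP pose, the force and the opening at its end, in the units of the state.
- sensors.get_obs(): the state, without advancing time (a new reading comes with each control period).
- get_image(name): name is "scene" or "top"; returns a dict with "image" (400x640x3 uint8, red, green, blue), "K" (3x3 intrinsics, pixels), "R" (3x3) and "t" (3): a world point X has camera coordinates R X + t. Camera axes: x right, y down, z forward; pixel columns grow to the right and rows downward; lengths in m; the calibration is good to about 2 mm. A picture is of the moment at which its call begins. There is no depth.
- order.finish_job(): hands the job in, once; it reports no verdict.
The state is a dict: "t": time; "q": joint angles; "dq": joint speeds; "effort": joint torques, N m; "tool_pos": TCP position; "tool_rot": TCP orientation; "contact_force": force on the tool from outside, world axes, zero at the start; "wrist_torque": the same for the moment, N m; "opening": finger opening in m.
Only numpy, scipy, OpenCV 4.12 (cv2) and the standard library are available. Lean on these libraries where they do the work, as an engineer would, in place of code of your own. Each camera call takes 0.05 s, during which the arm holds its last target.

## Working session

There is one attempt and no reset: what is moved stays moved. The work goes in short steps, Python scripts to look and compute and a tool call to move; the robot and the scene stay as the last step left them, time stands still between calls to the robot, and variables do not carry over. Pictures are saved under pics/ and viewed, and the job is handed in when it is done.

Besides the shell and the picture viewer there is one more tool, called after "Emit:" as a command line: name --pt "numbers of a row" for each row, then --argument value for the rest. move_arm: Moves the arm, as the interface text tells. Its arguments: {"type":"object","properties":{"increments":{"type":"array"},"newtons":{"type":"number"}},"required":["increments"]}

```bash
ls; mkdir -p pics; python3 - <<'E'
from station import sensors,get_image,order,ctrl
import cv2,numpy as np
print(sensors.get_obs()); print(ctrl.nose_length)
for n in("scene","top"):
    d=get_image(n); cv2.imwrite(f"pics/{n}0.png",d["image"][:,:,::-1]); print(n,d["K"],d["R"],d["t"])
E
```

```text
pics
{'t': 0.0, 'q': array([ 1.16898264e+00,  5.33291425e-02,  1.61430997e+00, -7.05290830e-06,
        1.47597617e+00, -1.19014541e-01]), 'dq': array([-0.00116795,  0.0007295 , -0.00106707, -0.00061724,  0.00021866,
        0.00043747]), 'effort': array([-7.25726895e-04, -3.93687701e+01, -3.70174026e+01, -2.59393682e-04,
        7.00846067e-03, -2.11480915e-05]), 'tool_pos': array([0.17418099, 0.59962477, 0.24707061]), 'tool_rot': array([-4.42667365e-01, -3.10972848e+00,  3.07235678e-03]), 'contact_force': array([-0.3429631 ,  0.77271218, -0.16462692]), 'wrist_torque': array([-0.0131399 , -0.02039942, -0.01893076]), 'opening': 0.08555357585148878}
0.017
scene [[394.53429961   0.         324.64530477]
 [  0.         394.53429961 201.42706211]
 [  0.           0.           1.        ]] [[-0.62108968  0.78372856 -0.0041421 ]
 [ 0.57933199  0.45553707 -0.67591451]
 [-0.52784662 -0.42220317 -0.7369684 ]] [ 0.35523751 -0.22913161  1.6401488 ]
top [[417.35097016   0.         317.19977586]
 [  0.         417.35097016 204.3048401 ]
 [  0.           0.           1.        ]] [[-0.01588705 -0.99986303  0.00463875]
 [-0.99457179  0.0153255  -0.10291788]
 [ 0.10283269 -0.00624863 -0.99467904]] [-0.04843948  0.51518381  1.19035693]
```

View pics/scene0.png

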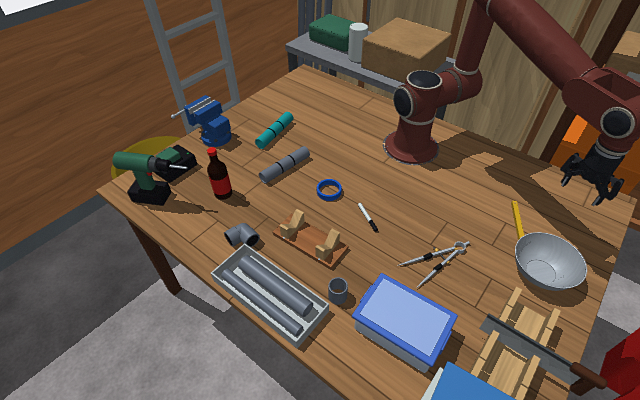

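View pics/top0.png

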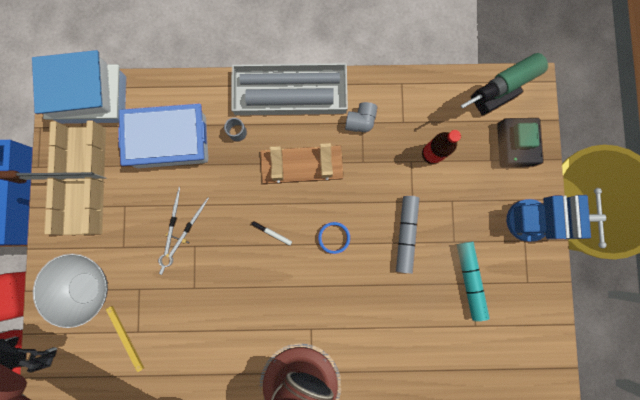

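```bash
cat > h.py <<'E'
import cv2,numpy as np
from station import sensors,get_image,order,ctrl
from scipy.spatial.transform import Rotation as Ro
def cast(d,uv,z):
    uv=np.atleast_2d(uv).astype(float); 
    r=np.c_[uv,np.ones(len(uv))]@np.linalg.inv(d["K"]).T@d["R"]
    c=-d["R"].T@d["t"]; return c+r*((z-c[2])/r[:,2])[:,None]
def proj(d,X):
    p=(np.atleast_2d(X)@d["R"].T+d["t"])@d["K"].T; return p[:,:2]/p[:,2:]
def save(img,box,f,name):
    x0,y0,x1,y1=box
    cv2.imwrite(name,cv2.resize(img[y0:y1,x0:x1,::-1],None,fx=f,fy=f,interpolation=cv2.INTER_CUBIC))
def tool(): 
    o=sensors.get_obs(); return o["tool_pos"],Ro.from_rotvec(o["tool_rot"]).as_matrix(),o
E
python3 - <<'E'
from h import *
t=get_image("top")["image"]; s=get_image("scene")["image"]
a=cv2.resize(t[185:285,380:500,::-1],None,fx=4,fy=4,interpolation=cv2.INTER_CUBIC)
b=cv2.resize(t[135:285,245:355,::-1],(293,400),interpolation=cv2.INTER_CUBIC)
cv2.imwrite("pics/c1.png",np.hstack([a,b]))
c=cv2.resize(t[180:280,145:225,::-1],None,fx=5,fy=5,interpolation=cv2.INTER_CUBIC)
e=cv2.resize(s[230:300,390:480,::-1],(400,311),interpolation=cv2.INTER_CUBIC)
e=np.vstack([e,np.zeros((189,400,3),np.uint8)])
cv2.imwrite("pics/c2.png",np.hstack([c,e]))
E
```

```text
(no output)
```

View pics/c1.png

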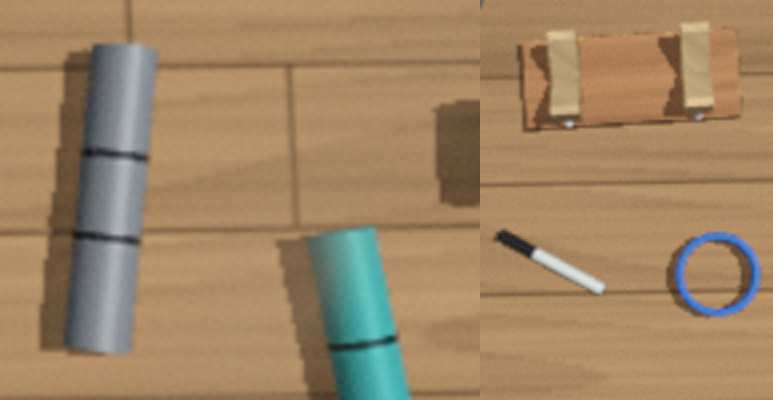

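View pics/c2.png

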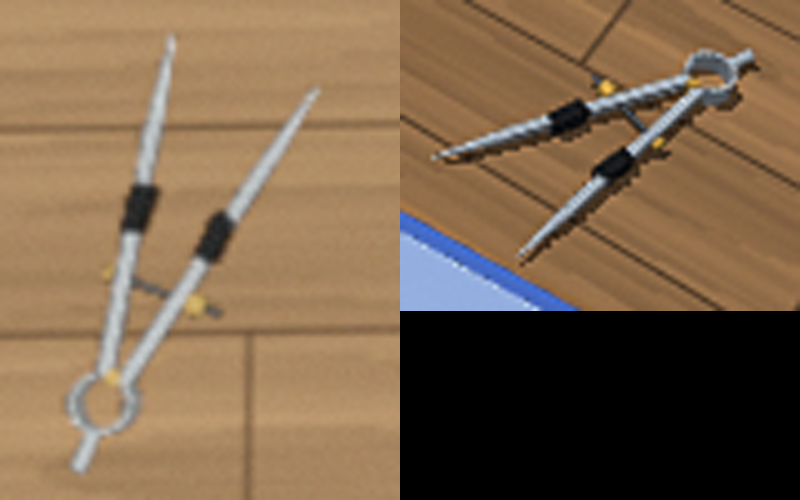

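Pipe candidates in the top view:
- Grey tube with two black rings at (407,235). This fits the description, and the crop confirms it.
- Teal tube with rings at (473,281), wrong colour.
- Two grey tubes in the tray at (290,78) and (290,97), no rings.

The cradle has its blocks at (277,163) and (326,158). The dividers lie at about (180,230).

```bash
cat > meas.py <<'E'
from h import *
T=get_image("top"); im=T["image"]; hsv=cv2.cvtColor(im,cv2.COLOR_RGB2HSV)
def big(m,box,n=1):
    x0,y0,x1,y1=box; M=np.zeros(m.shape,np.uint8); M[y0:y1,x0:x1]=m[y0:y1,x0:x1]
    k,l,st,c=cv2.connectedComponentsWithStats(M,connectivity=8)
    o=np.argsort(-st[1:,4])[:n]+1
    return [(np.argwhere(l==i)[:,::-1],st[i,4]) for i in o]
H,S,V=[hsv[:,:,i].astype(int) for i in range(3)]
# pipe
m=((S<70)&(V>60)|(V<60)).astype(np.uint8)
p,_=big(((im[:,:,2].astype(int)>=im[:,:,0]-3)).astype(np.uint8),(385,185,430,285))[0]
r=cv2.minAreaRect(p.astype(np.float32)); print("pipe rect",r,len(p))
b=cv2.boxPoints(r); b=b[np.argsort(b[:,1])]; ends=np.array([b[:2].mean(0),b[2:].mean(0)])
E=cast(T,ends,0.024); print("ends",E,np.linalg.norm(E[0]-E[1]),"mid",E.mean(0), "yaw",np.degrees(np.arctan2(*(E[0]-E[1])[1::-1])))
# rings
pm=np.zeros(V.shape,bool); pm[p[:,1],p[:,0]]=1; pm=cv2.erode(cv2.morphologyEx(pm.astype(np.uint8),cv2.MORPH_CLOSE,np.ones((5,5))),np.ones((3,3)))>0
for q,n in big(((V<75)&pm).astype(np.uint8),(385,185,430,285),2):
    print("ring",q.mean(0),n,cast(T,[q.mean(0)],0.046))
# divider
for q,n in big((V<70).astype(np.uint8),(150,205,200,245),3): print("grip",q.mean(0),n,cast(T,[q.mean(0)],0.015))
g,n=big(((S<60)&(V>90)).astype(np.uint8),(150,180,215,280),4),0
for q,n in g:
    a=q[q[:,1].argmin()];z=q[q[:,1].argmax()];print("leg",n,a,cast(T,[a],.009),z,cast(T,[z],.009))
# cradle block tops
for q,n in big(((H>12)&(H<28)&(S<130)&(V>150)).astype(np.uint8),(262,140,342,184),3):
    r=cv2.minAreaRect(q.astype(np.float32)); print("block",q.mean(0),n,r,cast(T,[q.mean(0)],.068))
E
python3 meas.py
```

```text
pipe rect ((407.07073974609375, 233.91290283203125), (15.805692672729492, 76.60160827636719), 5.355824947357178) 1189
ends [[ 0.53554617 -0.33085426  0.024     ]
 [ 0.31490202 -0.30165261  0.024     ]] 0.22256814620093102 mid [ 0.4252241  -0.31625343  0.024     ] yaw -7.539125094091145
ring [404.42857143 222.64285714] 14 [[ 0.45581459 -0.30493276  0.046     ]]
ring [402.92307692 243.61538462] 13 [[ 0.396203   -0.29841252  0.046     ]]
grip [172.35897436 221.12820513] 39 [[0.47259987 0.36817291 0.015     ]]
grip [187.62162162 227.16216216] 37 [[0.4542367  0.32328011 0.015     ]]
leg 357 [169 226] [[0.45882632 0.37978892 0.009     ]] [160 274] [[0.31981072 0.40300431 0.009     ]]
leg 100 [179 187] [[0.57411886 0.3525549  0.009     ]] [172 216] [[0.48815456 0.37157471 0.009     ]]
leg 99 [207 198] [[0.5399753  0.26922303 0.009     ]] [191 224] [[0.46369855 0.31533803 0.009     ]]
leg 2 [187 242] [[0.41114985 0.32622836 0.009     ]] [187 242] [[0.41114985 0.32622836 0.009     ]]
block [301.58319536 157.24793046] 2416 ((301.5, 160.0), (40.0, 79.0), 90.0) [[ 0.64555971 -0.01388446  0.068     ]]
block [319.30935252 182.08633094] 139 ((311.5, 181.5), (3.0, 59.0), 90.0) [[ 0.57325786 -0.06321503  0.068     ]]
block [328. 178.] 3 ((328.0, 178.0), (2.0, 0.0), 180.0) [[ 0.58459582 -0.08804727  0.068     ]]
```

```bash
python3 - <<'E'
from h import *
t=get_image("top")["image"]
save(t,(255,135,350,190),8,"pics/cr.png")
s=get_image("scene")["image"]
save(s,(265,200,355,270),8,"pics/crs.png")
E
```

```text
(no output)
```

View pics/cr.png

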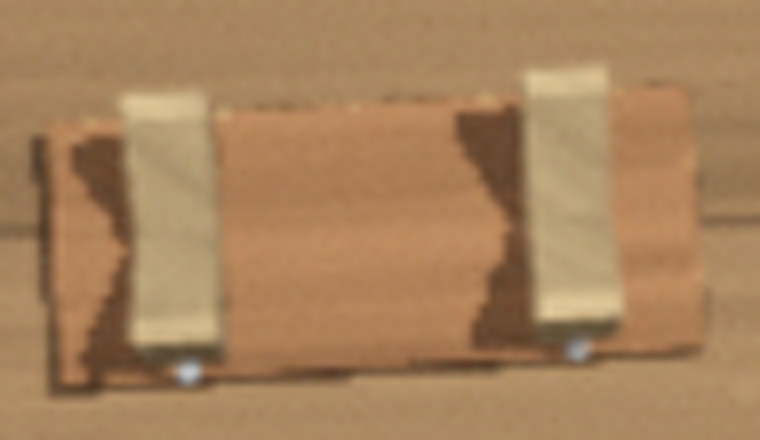

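View pics/crs.png

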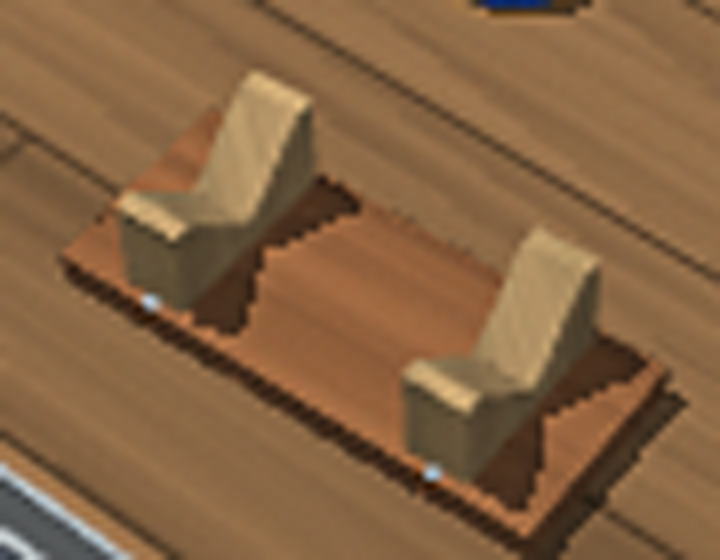

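```bash
python3 - <<'E'
from h import *
T=get_image("top"); S=get_image("scene")
f=lambda q,o:np.array(o)+(np.array(q,float)+.5)/8-.5
L=cast(T,f([(121,93),(207,93),(133,345),(221,343)],(255,135)),.068)
R=cast(T,f([(524,68),(607,66),(536,320),(622,316)],(255,135)),.068)
print(L,R); a,b=L.mean(0),R.mean(0); print("top c",(a+b)/2,np.linalg.norm(a-b),np.degrees(np.arctan2(*(a-b)[1::-1])))
print("sizes",np.linalg.norm(L[0]-L[2]),np.linalg.norm(L[0]-L[1]))
P=cast(T,f([(50,133),(690,87),(703,345),(58,385)],(255,135)),.018); print("plank",P.mean(0),np.linalg.norm(P[0]-P[1]),np.linalg.norm(P[0]-P[3]),np.degrees(np.arctan2(*(P[0]-P[1])[1::-1])))
# scene: far block(left in pic) tops: near pair (118,195),(185,240); far pair (252,72),(312,100); other near (405,362),(478,412), far (540,228),(600,262)
A=cast(S,f([(118,197),(183,240),(255,72),(312,102)],(265,200)),.068)
B=cast(S,f([(405,364),(475,412),(542,228),(600,262)],(265,200)),.068)
a,b=A.mean(0),B.mean(0);print(A,B,"scene c",(a+b)/2,np.linalg.norm(a-b),np.degrees(np.arctan2(*(b-a)[1::-1])))
# dividers scene
o=(390,230)
g=lambda q:np.array(o)+(np.array(q,float))*90/400.-0
print("div scene: grips",cast(S,g([(168,115),(213,162)]),.012),"tips",cast(S,g([(35,156),(121,261)]),.009))
# pipe rings scene
save(S["image"],(250,130,325,195),8,"pics/ps.png")
p,Rm,ob=tool(); print(p,Rm)
E
```

```text
[[0.67904732 0.07680631 0.068     ]
 [0.67859476 0.04611719 0.068     ]
 [0.58792484 0.07293864 0.068     ]
 [0.58817123 0.04177628 0.068     ]] [[ 0.68604146 -0.06722024  0.068     ]
 [ 0.68633486 -0.09690986  0.068     ]
 [ 0.59474126 -0.06996239  0.068     ]
 [ 0.59571855 -0.10049787  0.068     ]]
top c [ 0.63707178 -0.01211899  0.068     ] 0.14324203198162583 92.91099619296706
sizes 0.09120452934951004 0.03069246122467776
plank [ 0.63560106 -0.01192266  0.018     ] 0.23877623783143032 0.09479332620923535 93.34626673966531
[[ 0.68049029 -0.10029217  0.068     ]
 [ 0.6807068  -0.06485102  0.068     ]
 [ 0.59557583 -0.1011956   0.068     ]
 [ 0.59347758 -0.07170573  0.068     ]] [[0.67306089 0.04327196 0.068     ]
 [0.67398781 0.07846612 0.068     ]
 [0.58736885 0.04385177 0.068     ]
 [0.58678777 0.07240248 0.068     ]] scene c [ 0.63393198 -0.01250652  0.068     ] 0.14419216259112552 92.88654691218767
div scene: grips [[0.45320556 0.32464012 0.012     ]
 [0.46913031 0.36849317 0.012     ]] tips [[0.53999917 0.26734855 0.009     ]
 [0.57611235 0.35633449 0.009     ]]
[0.17438431 0.6001096  0.24820743] [[-9.60276465e-01  2.79050367e-01 -6.05080225e-05]
 [ 2.79050374e-01  9.60276447e-01 -1.86073504e-04]
 [ 6.18054911e-06 -1.95566793e-04 -9.99999981e-01]]
```

View pics/ps.png

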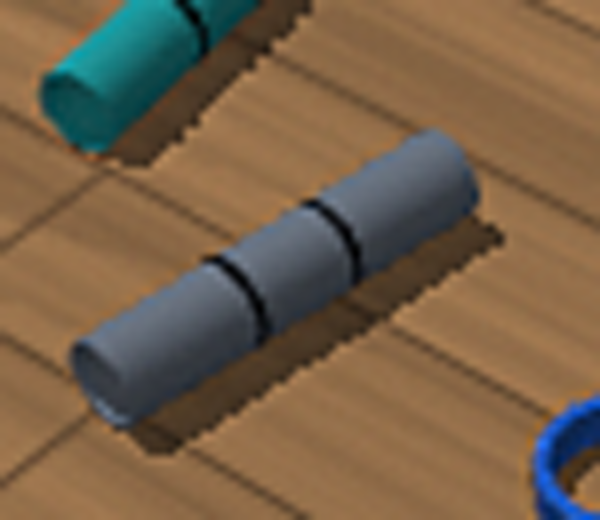

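```bash
python3 - <<'E'
from h import *
T=get_image("top"); S=get_image("scene")
f=lambda q:np.array((380,185))+(np.array(q,float)+.5)/4-.5
r=cast(T,f([(115.5,154.5),(107,238)]),.024); print("top rings",r,r.mean(0),np.linalg.norm(r[0]-r[1]),np.degrees(np.arctan2(*(r[0]-r[1])[1::-1])))
e=cast(T,f([(125,44),(98,352)]),.024); print("ends",e,e.mean(0),np.linalg.norm(e[0]-e[1]),np.degrees(np.arctan2(*(e[0]-e[1])[1::-1])))
f=lambda q:np.array((250,130))+(np.array(q,float)+.5)/8-.5
r=cast(S,f([((205+265)/2,(258+340)/2-6),((305+358)/2,(200+280)/2-6)]),.024);print("scene rings",r,r.mean(0),np.degrees(np.arctan2(*(r[0]-r[1])[1::-1])))
E
```

```text
top rings [[ 0.45509082 -0.32146093  0.024     ]
 [ 0.39470435 -0.31297443  0.024     ]] [ 0.42489759 -0.31721768  0.024     ] 0.06097988429440037 -7.999758484035731
ends [[ 0.53599148 -0.3315448   0.024     ]
 [ 0.31322813 -0.30340315  0.024     ]] [ 0.4246098  -0.31747398  0.024     ] 0.2245338776578589 -7.200024525219778
scene rings [[ 0.44478347 -0.32614242  0.024     ]
 [ 0.38384598 -0.31805602  0.024     ]] [ 0.41431473 -0.32209922  0.024     ] -7.558982775206313
```

```bash
cat >> h.py <<'E'
def go(x,y,z,yaw):
    p,R,o=tool(); d=R.T@(np.array([x,y,z])-p)*100; w=np.degrees(np.arctan2(R[1,0],R[0,0]))
    tw=-((yaw-w+180)%360-180); print("t%.2f pos %s yaw %.2f open %.4f"%(o["t"],p.round(4),w,o["opening"]),"-> d",d.round(2),"twist %.2f"%tw,"F",o["contact_force"].round(1),"q6 %.2f"%o["q"][5])
E
python3 - <<'E'
from h import *
go(.47,.1,.25,172.5); go(.4247,-.3173,.15,172.5)
E
```

```text
t0.55 pos [0.1744 0.6002 0.2483] yaw 163.79 open 0.0856 -> d [-42.34 -39.78  -0.17] twist -8.71 F [-0.7  0.3 -0.2] q6 -0.12
t0.55 pos [0.1744 0.6002 0.2483] yaw 163.79 open 0.0856 -> d [-49.64 -81.12   9.83] twist -8.71 F [-0.7  0.3 -0.2] q6 -0.12
```

Emit:
move_arm --pt "-42.3 -39.8 0 -8.7 8.5" --pt "-42.3 -39.8 0 -8.7 8.5" --pt "-42.3 -39.8 0 -8.7 8.5" --pt "-42.3 -39.8 0 -8.7 8.5" --pt "-42.3 -39.8 0 -8.7 8.5" --newtons 30

```text
t: 1.18
tool_pos: [0.3339, 0.3293, 0.2486]
tool_rot: [0.205, 3.134, 0.001]
contact_force: [1.4, -0.0, -0.4]
opening: 0.0848
```

```bash
python3 - <<'E'
from h import *
go(.47,.1,.25,172.5); go(.4247,-.3173,.15,172.5)
E
```

```text
t1.18 pos [0.3339 0.3293 0.2486] yaw 172.53 open 0.0848 -> d [-16.48 -20.97  -0.14] twist 0.03 F [ 1.4 -0.  -0.4] q6 -0.82
t1.18 pos [0.3339 0.3293 0.2486] yaw 172.53 open 0.0848 -> d [-17.41 -62.94   9.83] twist 0.03 F [ 1.4 -0.  -0.4] q6 -0.82
```

Emit:
move_arm --pt "-14 -18 0 0 8.5" --pt "-14 -18 0 0 8.5" --pt "-14 -18 0 0 8.5" --pt "-14 -18 0 0 8.5" --pt "-17.4 -24 0 0 8.5"

```text
t: 1.8
tool_pos: [0.4726, 0.0752, 0.2487]
tool_rot: [0.203, 3.134, 0.001]
contact_force: [1.4, 1.1, -0.2]
opening: 0.0851
```

```bash
python3 - <<'E'
from h import *
go(.4247,-.3173,.15,172.5)
E
```

```text
t1.80 pos [0.4726 0.0752 0.2487] yaw 172.57 open 0.0851 -> d [ -0.32 -39.55   9.84] twist 0.07 F [ 1.4  1.1 -0.2] q6 -1.44
```

Emit:
move_arm --pt "-0.3 -39.5 9.8 0 8.5" --pt "-0.3 -39.5 9.8 0 8.5" --pt "-0.3 -39.5 9.8 0 8.5" --pt "-0.3 -39.5 9.8 0 8.5" --pt "-0.3 -39.5 9.8 0 8.5"

```text
t: 2.42
tool_pos: [0.4342, -0.2267, 0.1731]
tool_rot: [0.206, 3.133, -0.001]
contact_force: [0.9, 0.4, 0.4]
opening: 0.0846
```

Emit:
move_arm --pt "-0.3 -9 2.3 0 8.5" --pt "-0.3 -9 2.3 0 8.5" --pt "-0.3 -9 2.3 0 8.5"

```text
t: 2.8
tool_pos: [0.4251, -0.3158, 0.1494]
tool_rot: [-0.211, -3.133, -0.001]
contact_force: [-0.9, 0.6, -0.6]
opening: 0.0851
```

```bash
python3 - <<'E'
from h import *
go(.4247,-.3173,.022,172.5)
t=get_image("top")["image"]; s=get_image("scene")["image"]
a=cv2.resize(t[165:285,360:480,::-1],(400,400)); b=cv2.resize(s[100:220,230:350,::-1],(400,400)); cv2.imwrite("pics/g1.png",np.hstack([a,b]))
E
```

```text
t2.80 pos [ 0.4251 -0.3158  0.1494] yaw 172.31 open 0.0851 -> d [-0.   -0.17 12.74] twist -0.19 F [-0.9  0.6 -0.6] q6 -2.22
```

View pics/g1.png

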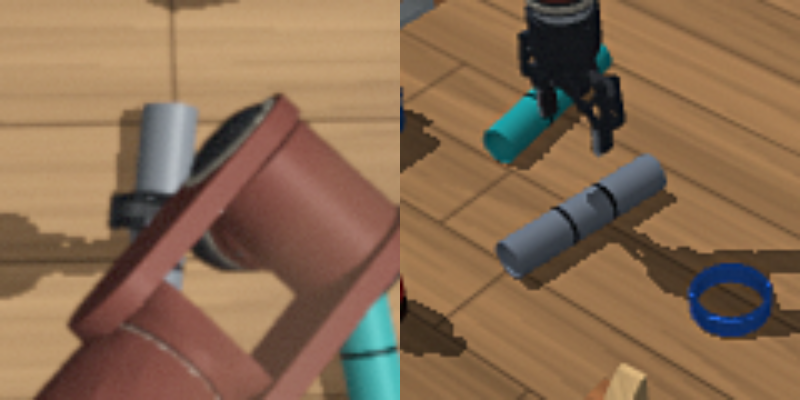

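Emit:
move_arm --pt "0 -0.15 6 0 8.5" --pt "0 -0.15 11 0 8.5" --pt "0 -0.15 12.7 0 8.5" --pt "0 -0.15 12.7 0 8.5" --pt "0 -0.15 12.7 0 8.5"

```text
t: 3.52
tool_pos: [0.4273, -0.3169, 0.0257]
tool_rot: [0.204, 3.132, -0.005]
contact_force: [-0.3, 0.7, 0.0]
opening: 0.0849
```

Emit:
move_arm --pt "0 0 0 0 4.4" --pt "0 0 0 0 4.4" --pt "0 0 0 0 4.4" --pt "0 0 0 0 4.4" --pt "0 0 0 0 4.4"

```text
t: 4.15
tool_pos: [0.4263, -0.3166, 0.0245]
tool_rot: [0.206, 3.133, -0.002]
contact_force: [-1.0, 0.1, 6.4]
opening: 0.0469
```

```bash
python3 - <<'E'
from h import *
go(.4247,-.3173,.022,172.5)
s=get_image("scene")["image"]
save(s,(240,110,340,200),6,"pics/g2.png")
E
```

```text
t4.15 pos [ 0.4263 -0.3166  0.0245] yaw 172.50 open 0.0469 -> d [ 0.15 -0.09  0.25] twist -0.00 F [-1.   0.1  6.4] q6 -2.22
```

View pics/g2.png

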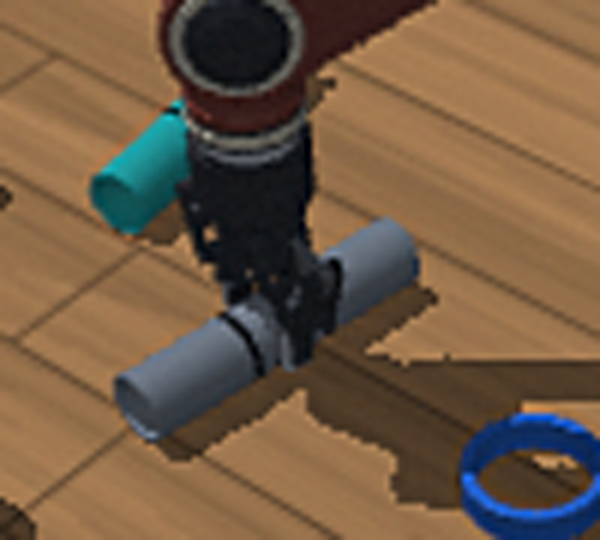

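Emit:
move_arm --pt "0 0 0 0 4.2" --pt "0 0 -3 0 4.2" --pt "0 0 -8 0 4.2" --pt "0 0 -12 0 4.2" --pt "0 0 -12 0 4.2"

```text
t: 4.82
tool_pos: [0.4274, -0.3175, 0.1472]
tool_rot: [0.205, 3.129, -0.008]
contact_force: [0.2, -0.4, -1.5]
opening: 0.0469
```

```bash
python3 - <<'E'
from h import *
go(.6355,-.0123,.15,92.9)
s=get_image("scene")["image"]
save(s,(240,60,350,180),5,"pics/g3.png")
E
```

```text
t4.83 pos [ 0.4274 -0.3175  0.1472] yaw 172.49 open 0.0469 -> d [-16.64  32.98  -0.33] twist 79.59 F [ 0.2 -0.4 -1.5] q6 -2.22
```

View pics/g3.png

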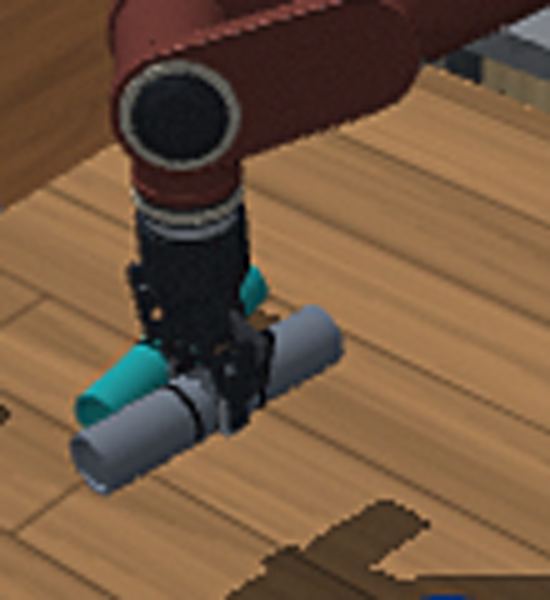

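Emit:
move_arm --pt "0 6 0 0 4.2" --pt "0 12 0 0 4.2" --pt "0 18 0 0 4.2" --pt "-3 23 0 10 4.2" --pt "-6 28 0 20 4.2"

```text
t: 5.5
tool_pos: [0.5177, -0.0483, 0.1405]
tool_rot: [-0.731, -3.051, 0.0]
contact_force: [0.5, -0.5, -1.1]
opening: 0.0469
```

```bash
python3 - <<'E'
from h import *
go(.6355,-.0123,.15,92.9)
E
```

```text
t5.50 pos [ 0.5177 -0.0483  0.1405] yaw 153.05 open 0.0469 -> d [-8.86  8.55 -0.99] twist 60.15 F [ 0.5 -0.5 -1.1] q6 -1.34
```

Emit:
move_arm --pt "-3 3 0 10.5 4.2" --pt "-6 6 0 21 4.2" --pt "-8.9 8.6 0 31.5 4.2" --pt "-8.9 8.6 0 42 4.2" --pt "-8.9 8.6 0 52 4.2"

```text
t: 6.12
tool_pos: [0.6355, -0.0128, 0.1393]
tool_rot: [-1.994, -2.421, 0.005]
contact_force: [-0.6, -0.1, -2.4]
opening: 0.0467
```

Emit:
move_arm --pt "0 0 0 8.2 4.2" --pt "0 0 0 8.2 4.2" --pt "0 0 0 8.2 4.2"

```text
t: 6.5
tool_pos: [0.6359, -0.0132, 0.1415]
tool_rot: [-2.156, -2.282, 0.002]
contact_force: [-0.5, 0.3, -1.4]
opening: 0.0471
```

```bash
python3 - <<'E'
from h import *
go(.6355,-.0123,.0675,92.9)
t=get_image("top")["image"]; s=get_image("scene")["image"]
a=cv2.resize(t[80:230,250:370,::-1],(400,500)); b=cv2.resize(s[130:280,240:360,::-1],(400,500)); cv2.imwrite("pics/g4.png",np.hstack([a,b]))
E
```

```text
t6.50 pos [ 0.6359 -0.0132  0.1415] yaw 93.28 open 0.0471 -> d [ 0.09 -0.02  7.4 ] twist 0.38 F [-0.5  0.3 -1.4] q6 -0.19
```

View pics/g4.png

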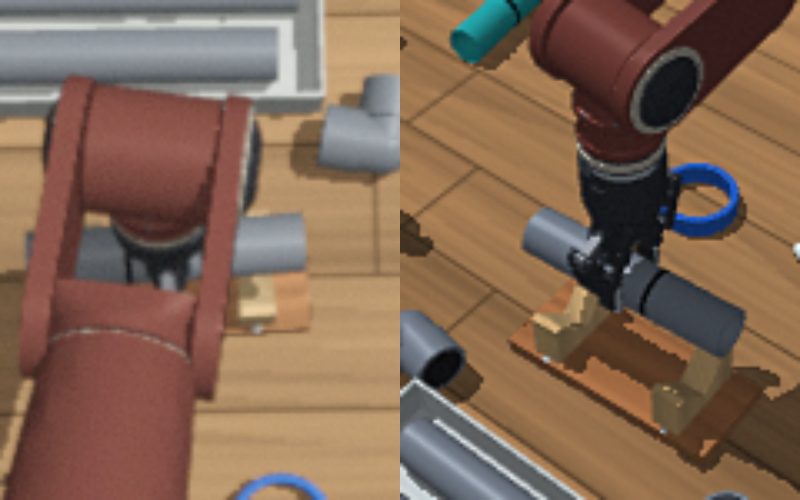

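Emit:
move_arm --pt "0 0 2 0.3 4.2" --pt "0 0 4 0.3 4.2" --pt "0 0 5.5 0.3 4.2" --pt "0 0 6.5 0.3 4.2" --pt "0 0 6.5 0.3 4.2"

```text
t: 7.22
tool_pos: [0.6361, -0.0132, 0.0767]
tool_rot: [-2.164, -2.275, 0.002]
contact_force: [-0.2, 0.6, -0.3]
opening: 0.047
```

```bash
python3 - <<'E'
from h import *
go(.6355,-.0123,.0665,92.9)
s=get_image("scene")["image"]
save(s,(260,170,360,280),5,"pics/g5.png")
E
```

```text
t7.22 pos [ 0.6361 -0.0132  0.0767] yaw 92.86 open 0.0470 -> d [ 0.09 -0.05  1.02] twist -0.04 F [-0.2  0.6 -0.3] q6 -0.19
```

View pics/g5.png

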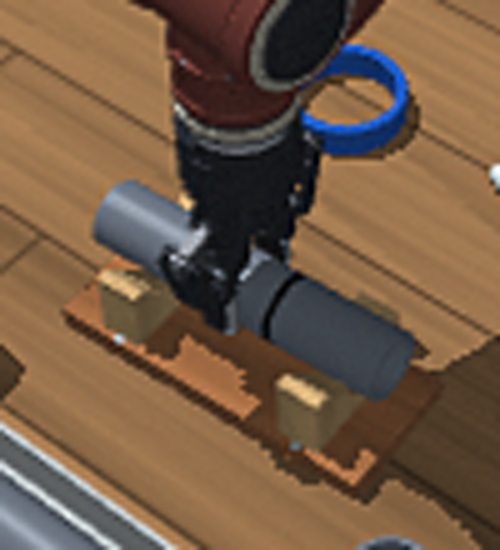

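Just above the notches. I'll lower the last centimetre in small steps.

Emit:
move_arm --pt "0 0 0.4 0 4.2" --pt "0 0 0.7 0 4.2" --pt "0 0 0.9 0 4.2" --pt "0 0 1.0 0 4.2" --pt "0 0 1.0 0 4.2"

```text
t: 7.9
tool_pos: [0.6368, -0.0133, 0.0681]
tool_rot: [-2.165, -2.276, 0.0]
contact_force: [-0.5, -0.1, -1.6]
opening: 0.0469
```

```bash
python3 - <<'E'
from h import *
go(.6355,-.0123,.0665,92.9)
E
```

```text
t7.90 pos [ 0.6368 -0.0133  0.0681] yaw 92.87 open 0.0469 -> d [ 0.11 -0.13  0.16] twist -0.03 F [-0.5 -0.1 -1.6] q6 -0.19
```

Emit:
move_arm --pt "0 0 0.15 0 4.2" --pt "0 0 0.25 0 4.2" --pt "0 0 0.25 0 4.2"

```text
t: 8.28
tool_pos: [0.6374, -0.0133, 0.0666]
tool_rot: [2.165, 2.275, 0.001]
contact_force: [-0.3, 1.0, 3.7]
opening: 0.047
```

```bash
python3 - <<'E'
from h import *
go(.6355,-.0123,.0665,92.9)
E
```

```text
t8.28 pos [ 0.6374 -0.0133  0.0666] yaw 92.84 open 0.0470 -> d [ 0.1  -0.18  0.01] twist -0.06 F [-0.3  1.   3.7] q6 -0.19
```

Emit:
move_arm --pt "0 0 0 0 5.2" --pt "0 0 0 0 6.2" --pt "0 0 0 0 7.5" --pt "0 0 0 0 8.5" --pt "0 0 0 0 8.5"

```text
t: 8.9
tool_pos: [0.6368, -0.0133, 0.0656]
tool_rot: [-2.165, -2.276, 0.0]
contact_force: [-0.8, 0.1, -0.5]
opening: 0.085
```

Emit:
move_arm --pt "0 0 -3 0 8.5" --pt "0 0 -9 0 8.5" --pt "0 0 -14 0 8.5" --pt "0 0 -18 0 8.5" --pt "0 0 -18 0 8.5"

```text
t: 9.52
tool_pos: [0.6391, -0.0136, 0.2512]
tool_rot: [2.16, 2.271, 0.008]
contact_force: [0.3, -0.4, -1.1]
opening: 0.0849
```

```bash
python3 - <<'E'
from h import *
go(.46,.3457,.15,110)
t=get_image("top")["image"]; s=get_image("scene")["image"]
a=cv2.resize(t[120:220,250:370,::-1],(400,333)); b=cv2.resize(s[180:280,240:360,::-1],(400,333)); cv2.imwrite("pics/g6.png",np.hstack([a,b]))
E
```

```text
t9.53 pos [ 0.6391 -0.0136  0.2512] yaw 92.87 open 0.0849 -> d [ 36.8  -16.18   9.91] twist -17.13 F [ 0.3 -0.4 -1.1] q6 -0.19
```

View pics/g6.png

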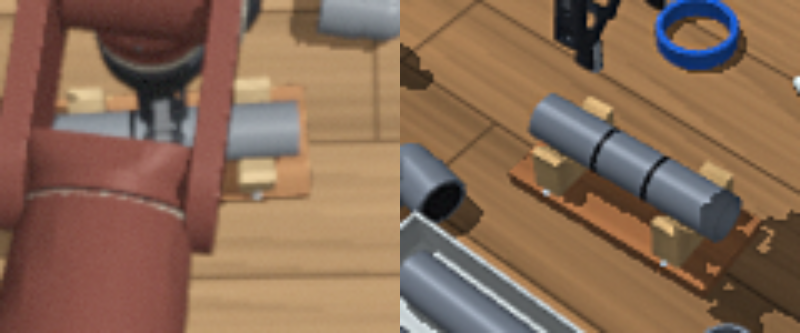

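```bash
python3 - <<'E'
from h import *
go(.4625,.346,.15,159)
E
```

```text
t9.62 pos [ 0.6368 -0.0133  0.2456] yaw 92.87 open 0.0850 -> d [ 36.76 -15.61   9.55] twist -66.13 F [-0.  -0.9 -0.7] q6 -0.19
```

Emit:
move_arm --pt "36.8 -15.6 9.5 -66 8.5" --pt "36.8 -15.6 9.5 -66 8.5" --pt "36.8 -15.6 9.5 -66 8.5" --pt "36.8 -15.6 9.5 -66 8.5" --pt "36.8 -15.6 9.5 -66 8.5"

```text
t: 10.25
tool_pos: [0.5019, 0.2614, 0.1703]
tool_rot: [-0.894, -3.009, 0.004]
contact_force: [-0.5, 0.5, -1.0]
opening: 0.0846
```

```bash
python3 - <<'E'
from h import *
go(.4625,.346,.15,159)
E
```

```text
t10.25 pos [0.5019 0.2614 0.1703] yaw 146.92 open 0.0846 -> d [7.92 4.94 2.04] twist -12.08 F [-0.5  0.5 -1. ] q6 -0.64
```

Emit:
move_arm --pt "7.9 4.9 2 -12 8.5" --pt "7.9 4.9 2 -12 8.5" --pt "7.9 4.9 2 -12 8.5" --pt "7.9 4.9 2 -12 8.5"

```text
t: 10.75
tool_pos: [0.4649, 0.3439, 0.1519]
tool_rot: [-0.584, -3.085, 0.003]
contact_force: [1.6, -0.1, 0.8]
opening: 0.085
```

```bash
python3 - <<'E'
from h import *
go(.4625,.346,.018,159)
T=get_image("top"); t=T["image"]; s=get_image("scene")["image"]
a=cv2.resize(t[170:290,130:250,::-1],(400,400)); b=cv2.resize(s[190:310,380:500,::-1],(400,400)); cv2.imwrite("pics/g7.png",np.hstack([a,b]))
save(t,(250,130,355,190),7,"pics/pipe2.png")
E
```

```text
t10.75 pos [0.4649 0.3439 0.1519] yaw 158.56 open 0.0850 -> d [ 0.28  0.13 13.39] twist -0.44 F [ 1.6 -0.1  0.8] q6 -0.69
```

View pics/g7.png

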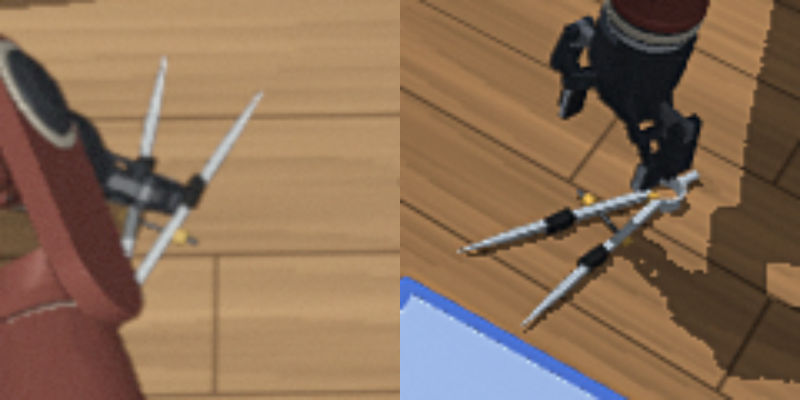

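View pics/pipe2.png

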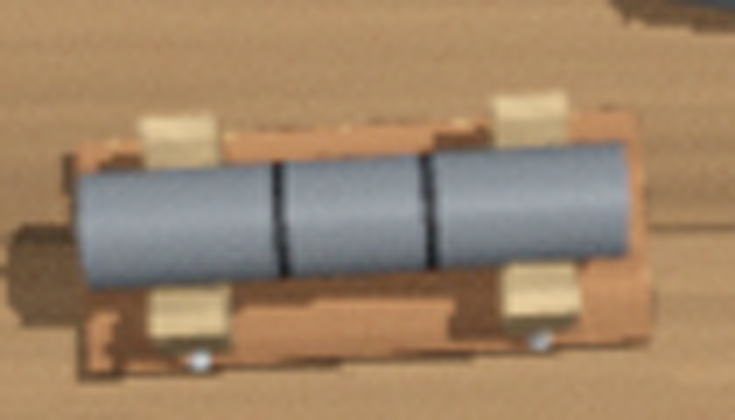

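Emit:
move_arm --pt "0.28 0.13 6 -0.4 8.5" --pt "0.28 0.13 11 -0.4 8.5" --pt "0.28 0.13 12.8 -0.4 8.5" --pt "0.28 0.13 12.8 -0.4 8.5" --pt "0.28 0.13 12.8 -0.4 8.5"

```text
t: 11.48
tool_pos: [0.4652, 0.3478, 0.028]
tool_rot: [0.573, 3.085, 0.004]
contact_force: [0.4, 0.5, 0.5]
opening: 0.085
```

```bash
python3 - <<'E'
from h import *
go(.4625,.346,.018,159)
T=get_image("top"); t=T["image"]; s=get_image("scene")["image"]
a=cv2.resize(t[180:280,140:240,::-1],(400,400)); b=cv2.resize(s[220:300,390:470,::-1],(400,400)); cv2.imwrite("pics/g8.png",np.hstack([a,b]))
f=lambda q:np.array((250,130))+(np.array(q,float)+.5)/7-.5
r=cast(T,f([(281,220),(430,210)]),.066); print(r,r.mean(0),np.linalg.norm(r[0]-r[1]),np.degrees(np.arctan2(*(r[0]-r[1])[1::-1])))
e=cast(T,f([(84,228),(627,199)]),.066); print(e.mean(0),np.linalg.norm(e[0]-e[1]),np.degrees(np.arctan2(*(e[0]-e[1])[1::-1])))
E
```

```text
t11.47 pos [0.4652 0.3478 0.028 ] yaw 158.95 open 0.0850 -> d [ 0.19 -0.27  1.  ] twist -0.05 F [0.4 0.5 0.5] q6 -0.69
[[ 0.63562024  0.02013753  0.066     ]
 [ 0.63885643 -0.04060113  0.066     ]] [ 0.63723833 -0.0102318   0.066     ] 0.06082481203391497 93.04986499569367
[ 0.63786321 -0.01033594  0.066     ] 0.22149696845650274 92.25445645780424
```

View pics/g8.png

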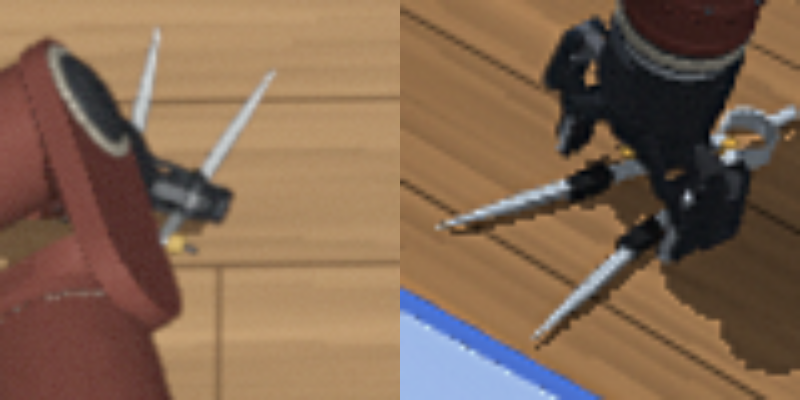

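```bash
python3 - <<'E'
from h import *
go(.4625,.346,.018,159)
S=get_image("scene");p,R,o=tool()
for k in(.0425,-.0425): print(proj(S,[p+k*R[:,1]+.004*R[:,2]]))
go(.4625,.346,.018,159)
E
```

```text
t11.57 pos [0.4651 0.3479 0.0281] yaw 158.97 open 0.0849 -> d [ 0.18 -0.27  1.01] twist -0.03 F [-0.1  0.3  0.1] q6 -0.69
[[442.68417097 269.93470682]]
[[424.41087114 250.36242532]]
t11.62 pos [0.4648 0.3478 0.0278] yaw 158.98 open 0.0848 -> d [ 0.15 -0.26  0.98] twist -0.02 F [ 0.6 -0.1  0.3] q6 -0.69
```

Emit:
move_arm --pt "0.15 -0.26 0.5 0 8.5" --pt "0.15 -0.26 0.9 0 7.5" --pt "0.15 -0.26 1.0 0 7" --pt "0.15 -0.26 1.0 0 7" --pt "0.15 -0.26 1.0 0 7"

```text
t: 12.25
tool_pos: [0.461, 0.3452, 0.0154]
tool_rot: [0.573, 3.089, 0.0]
contact_force: [-0.1, 0.4, 0.0]
opening: 0.07
```

```bash
python3 - <<'E'
from h import *
go(.4625,.346,.017,159)
T=get_image("top"); t=T["image"]; s=get_image("scene")["image"]
a=cv2.resize(t[180:280,140:240,::-1],(400,400)); b=cv2.resize(s[220:300,390:470,::-1],(400,400)); cv2.imwrite("pics/g9.png",np.hstack([a,b]))
go(.4625,.346,.017,159)
E
```

```text
t12.25 pos [0.461  0.3452 0.0154] yaw 158.98 open 0.0700 -> d [-0.11  0.13 -0.16] twist -0.02 F [-0.1  0.4  0. ] q6 -0.69
t12.35 pos [0.461  0.3451 0.0155] yaw 158.98 open 0.0699 -> d [-0.11  0.13 -0.15] twist -0.02 F [ 1.  -0.7 -0.2] q6 -0.69
```

View pics/g9.png

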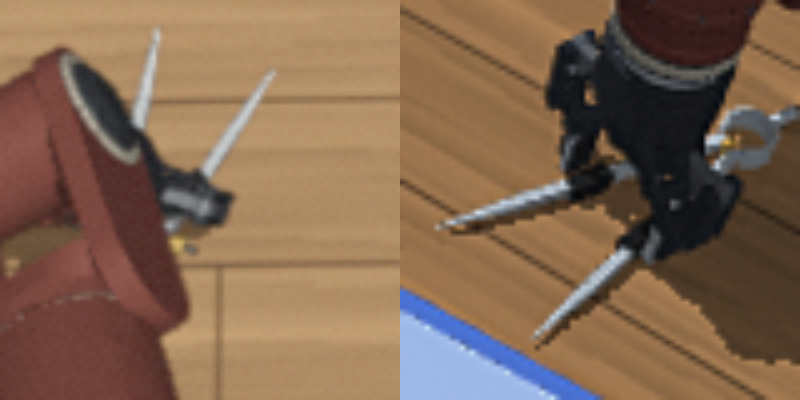

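Emit:
move_arm --pt "-0.1 0.1 -0.2 0 6.4" --pt "-0.1 0.1 -0.2 0 5.9" --pt "-0.1 0.1 -0.2 0 5.4" --pt "-0.1 0.1 -0.2 0 4.9" --pt "-0.1 0.1 -0.2 0 4.5" --newtons 40

```text
t: 12.98
tool_pos: [0.4645, 0.3467, 0.0208]
tool_rot: [0.572, 3.085, 0.004]
contact_force: [-2.2, -1.6, 12.9]
opening: 0.0455
```

Emit:
move_arm --pt "0 0 0 0 4.5" --pt "0 0 0 0 4.5"

```text
t: 13.22
tool_pos: [0.4646, 0.3467, 0.0208]
tool_rot: [0.572, 3.085, 0.004]
contact_force: [-2.1, -1.5, 12.5]
opening: 0.0453
```

```bash
python3 - <<'E'
from h import *
T=get_image("top"); t=T["image"]; s=get_image("scene")["image"]
a=cv2.resize(t[180:280,140:240,::-1],(400,400)); b=cv2.resize(s[220:300,390:470,::-1],(400,400)); cv2.imwrite("pics/g10.png",np.hstack([a,b]))
go(.4625,.346,.017,159)
E
```

```text
t13.32 pos [0.4645 0.3467 0.0208] yaw 158.98 open 0.0456 -> d [ 0.17 -0.14  0.37] twist -0.02 F [-1.1 -1.6 13.1] q6 -0.69
```

View pics/g10.png

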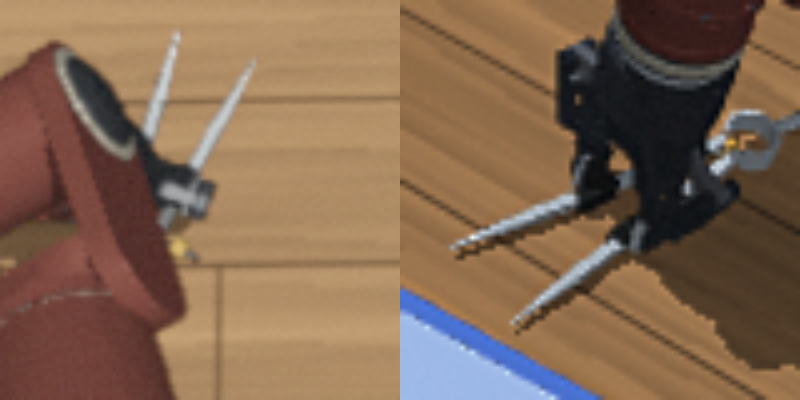

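Emit:
move_arm --pt "0 0 -0.5 0 4.5" --pt "0 0 -2 0 4.5" --pt "0 0 -5 0 4.5" --pt "0 0 -9 0 4.5" --pt "0 0 -12 0 4.5"

```text
t: 13.95
tool_pos: [0.4622, 0.3457, 0.1393]
tool_rot: [0.573, 3.088, 0.001]
contact_force: [-0.3, -0.3, -2.1]
opening: 0.0453
```

Emit:
move_arm --pt "0 0 0 0 4.5" --pt "0 0 0 0 4.5"

```text
t: 14.2
tool_pos: [0.4613, 0.3451, 0.1359]
tool_rot: [-0.573, -3.087, 0.002]
contact_force: [-0.4, -0.6, -2.5]
opening: 0.0454
```

```bash
python3 - <<'E'
from h import *
T=get_image("top"); t=T["image"]; s=get_image("scene")["image"]
a=cv2.resize(t[150:270,140:260,::-1],(400,400)); b=cv2.resize(s[170:290,380:500,::-1],(400,400)); cv2.imwrite("pics/g11.png",np.hstack([a,b]))
go(.535,-.0102,.15,182.9)
E
```

```text
t14.30 pos [0.4609 0.3449 0.1349] yaw 158.98 open 0.0456 -> d [-19.65 -30.49  -1.46] twist -23.92 F [ 0.3 -0.1 -2.4] q6 -0.69
```

View pics/g11.png

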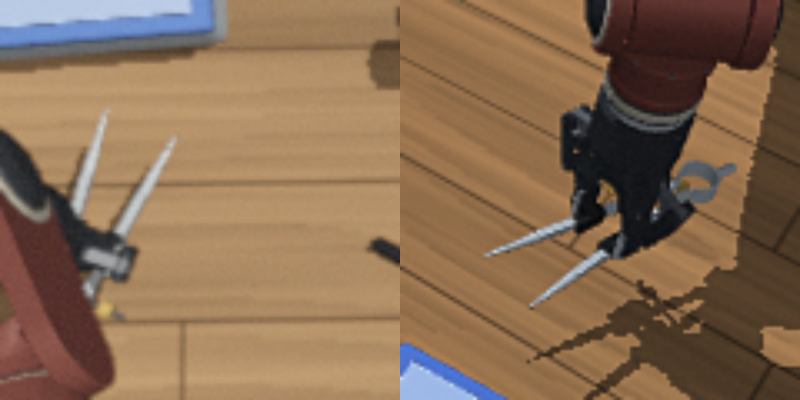

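```bash
cat >> h.py <<'E'
def tri(T,S,a,b):
    P=[d["K"]@np.c_[d["R"],d["t"]] for d in(T,S)]
    X=cv2.triangulatePoints(P[0],P[1],np.array(a,float).reshape(2,1),np.array(b,float).reshape(2,1)); X=(X[:3]/X[3]).ravel()
    return X,np.linalg.norm(proj(T,X)-a),np.linalg.norm(proj(S,X)-b)
E
python3 - <<'E'
from h import *
T=get_image("top");S=get_image("scene")
a=cv2.resize(T["image"][175:215,160:200,::-1],(400,400),interpolation=cv2.INTER_CUBIC)
b=cv2.resize(S["image"][235:275,395:435,::-1],(400,400),interpolation=cv2.INTER_CUBIC)
cv2.imwrite("pics/t1.png",np.hstack([a,b]))
E
```

```text
(no output)
```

View pics/t1.png

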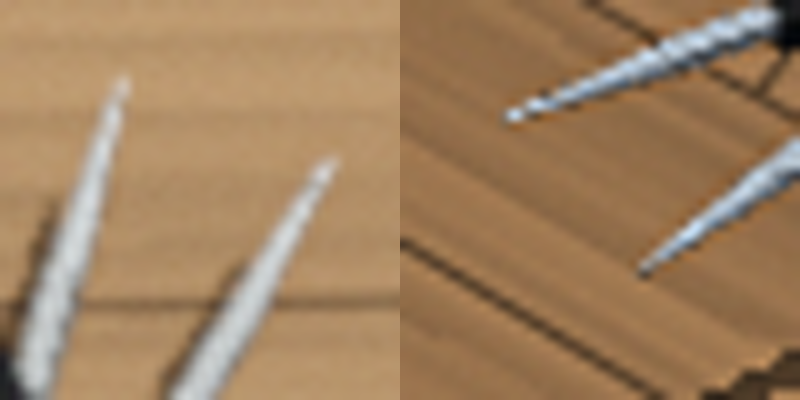

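```bash
python3 - <<'E'
from h import *
T=get_image("top");S=get_image("scene")
f=lambda q,o:np.array(o)+(np.array(q,float)+.5)/10-.5
L=tri(T,S,f((124,80),(160,175)),f((240,272),(395,235)))
R=tri(T,S,f((332,160),(160,175)),f((105,116),(395,235)))
print(L,R,np.linalg.norm(L[0]-R[0])); m=(L[0]+R[0])/2; p,Rm,o=tool(); print("mid",m,"rel tool",Rm.T@(m-p),"p",p)
v=L[0]-R[0]; w=v@Rm; print("tip line in tool axes",w,"angle from tool y",np.degrees(np.arctan2(w[0],w[1])))
go(.535,-.0102,.15,182.9)
E
```

```text
(array([0.56913547, 0.33442115, 0.12367973]), np.float64(0.07843960955404033), np.float64(0.08498679706746438)) (array([0.54649955, 0.27760532, 0.12491921]), np.float64(0.01397447431238987), np.float64(0.01460551653062901)) 0.061171555484295835
mid [0.55781751 0.30601324 0.12429947] rel tool [-0.10390569 -0.00216662  0.011624  ] p [0.46162828 0.34532411 0.13606767]
tip line in tool axes [-0.00074819  0.06115644  0.00113556] angle from tool y -0.7009253281587744
t14.50 pos [0.4616 0.3453 0.1361] yaw 158.98 open 0.0451 -> d [-19.6  -30.56  -1.37] twist -23.92 F [-0.7  0.8 -2.3] q6 -0.69
```

Emit:
move_arm --pt "-4 -6 -2 -4 4.5" --pt "-8 -12 -2 -10 4.5" --pt "-12 -18 -2 -16 4.5" --pt "-16 -24 -2 -21 4.5" --pt "-19.4 -30 -2 -23.8 4.5"

```text
t: 15.12
tool_pos: [0.5276, 0.0405, 0.1573]
tool_rot: [-0.079, 3.14, 0.0]
contact_force: [0.9, 0.3, -2.3]
opening: 0.0451
```

Emit:
move_arm --pt "0 0 0 0 4.5" --pt "0 0 0 0 4.5" --pt "0 0 0 0 4.5"

```text
t: 15.5
tool_pos: [0.5271, 0.0437, 0.1571]
tool_rot: [0.079, -3.14, -0.0]
contact_force: [0.3, 0.5, -1.8]
opening: 0.0452
```

```bash
python3 - <<'E'
from h import *
go(.5335,-.0131,.122,182.8)
T=get_image("top");S=get_image("scene")
save(T["image"],(270,120,340,175),8,"pics/k1.png")
save(S["image"],(270,180,350,250),8,"pics/k2.png")
go(.5335,-.0131,.122,182.8)
E
```

```text
t15.50 pos [0.5271 0.0437 0.1571] yaw -177.13 open 0.0452 -> d [-0.35 -5.71  3.5 ] twist 0.07 F [ 0.3  0.5 -1.8] q6 -1.68
t15.60 pos [0.5272 0.0438 0.1572] yaw -177.10 open 0.0456 -> d [-0.34 -5.71  3.52] twist 0.10 F [-0.3  0.2 -1.7] q6 -1.68
```

View pics/k1.png

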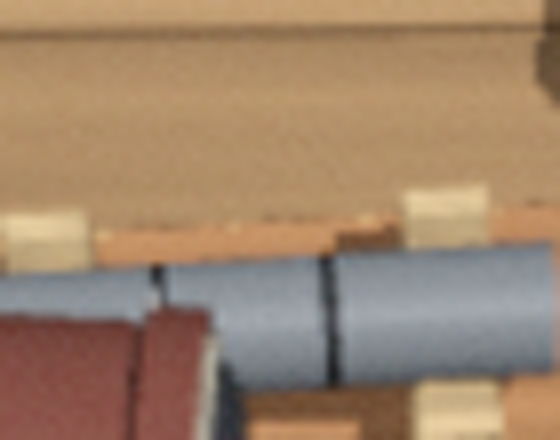

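View pics/k2.png

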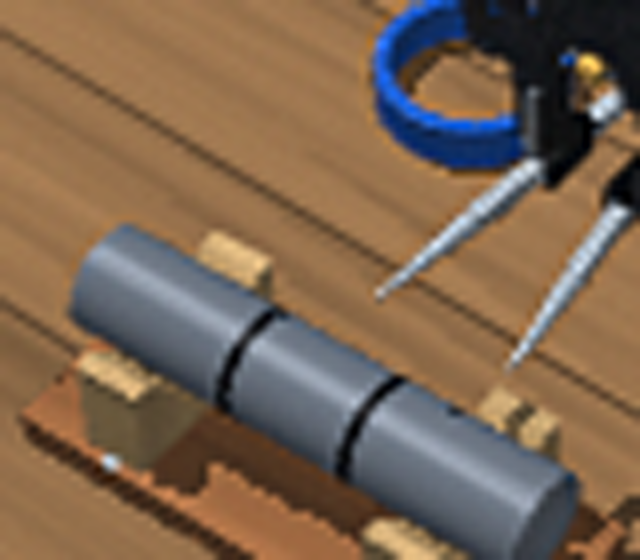

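Emit:
move_arm --pt "-0.35 -3 0.5 0 4.5" --pt "-0.35 -5.7 1.5 0 4.5" --pt "-0.35 -5.7 2.5 0 4.5" --pt "-0.35 -5.7 2.5 0 4.5" --pt "-0.35 -5.7 2.5 0 4.5"

```text
t: 16.23
tool_pos: [0.5337, -0.0133, 0.1325]
tool_rot: [-0.078, 3.14, 0.0]
contact_force: [0.2, 0.2, -2.0]
opening: 0.0451
```

```bash
python3 - <<'E'
from h import *
go(.5335,-.0131,.115,182.8)
T=get_image("top");S=get_image("scene")
save(T["image"],(270,120,340,175),8,"pics/k3.png")
save(S["image"],(270,180,350,250),8,"pics/k4.png")
go(.5335,-.0131,.115,182.8)
E
```

```text
t16.23 pos [ 0.5337 -0.0133  0.1325] yaw -177.14 open 0.0451 -> d [0.02 0.02 1.75] twist 0.06 F [ 0.2  0.2 -2. ] q6 -1.79
t16.32 pos [ 0.534  -0.0136  0.1329] yaw -177.15 open 0.0456 -> d [0.05 0.05 1.79] twist 0.05 F [ 0.5  0.7 -1.7] q6 -1.79
```

View pics/k3.png

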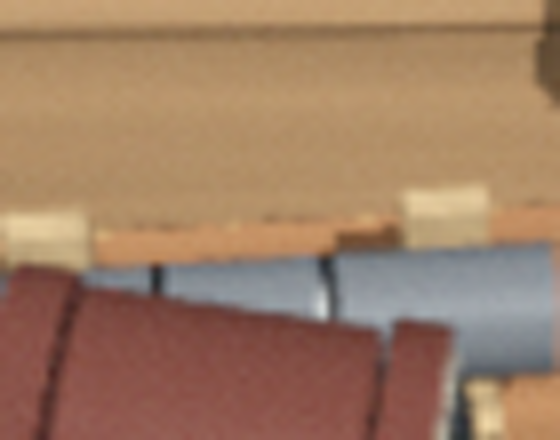

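View pics/k4.png

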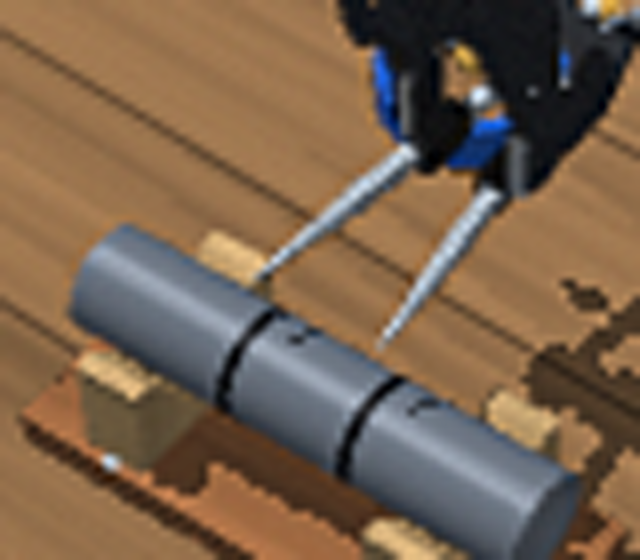

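```bash
python3 - <<'E'
from h import *
T=get_image("top");S=get_image("scene")
f=lambda q,o:np.array(o)+(np.array(q,float)+.5)/8-.5
print("ring tops in scene crop",(proj(S,[(.6356,.0201,.09),(.6389,-.0406,.09)])-[270,180]+.5)*8-.5)
t=cast(S,f([(381,346),(262,273)],(270,180)),.121); print("tips scene",t,np.linalg.norm(t[0]-t[1]))
p,R,o=tool(); print("pred mid",p+R@[-.1039,-.0022,.0116], "scene mid",t.mean(0))
for a in[(.6356,.0201),(.6389,-.0406)]:
    th=np.radians(np.arange(-60,61,30)); X=[(a[0]+.024*np.sin(k),a[1],.066+.024*np.cos(k)) for k in th]
    print(((proj(S,X)-[270,180]+.5)*8-.5).round(0).tolist())
E
```

```text
ring tops in scene crop [[378.69130622 399.26204114]
 [254.94762413 330.18851567]]
tips scene [[ 0.63365567  0.02040014  0.121     ]
 [ 0.63380853 -0.03940428  0.121     ]] 0.05980461636212753
pred mid [ 0.63788356 -0.01090089  0.12136143] scene mid [ 0.6337321  -0.00950207  0.121     ]
[[412.0, 386.0], [398.0, 386.0], [379.0, 399.0], [359.0, 423.0], [346.0, 451.0]]
[[290.0, 318.0], [275.0, 317.0], [255.0, 330.0], [236.0, 354.0], [222.0, 381.0]]
```

```bash
cat > ring.py <<'E'
from h import *
def rings(d,c,yaw,box,thr=70):
    u=np.array([np.cos(np.radians(yaw)),np.sin(np.radians(yaw)),0]); n=np.array([-u[1],u[0],0]); c=np.array(c)
    x0,y0,x1,y1=box; g=d["image"].max(2)[y0:y1,x0:x1]; v,uu=np.where(g<thr)
    r=np.c_[uu+x0,v+y0,np.ones(len(v))]@np.linalg.inv(d["K"]).T@d["R"]; C=-d["R"].T@d["t"]-c
    rn,rz=r@n,r[:,2]; cn,cz=C@n,C[2]
    A=rn**2+rz**2;B=rn*cn+rz*cz;D=B*B-A*(cn**2+cz**2-.024**2); ok=D>0
    k=(-B[ok]-np.sqrt(D[ok]))/A[ok]; X=C+r[ok]*k[:,None]; s=X@u; h=X[:,2]; ok2=h>.008
    return s[ok2],h[ok2]
E
python3 - <<'E'
from ring import *
S=get_image("scene"); T=get_image("top")
for nm,d,c,box in(("scene",S,(.635,-.0102,.066),(292,212,325,245)),("scene2",S,(.638,-.0102,.066),(292,212,325,245)),("topR",T,(.6374,-.0102,.066),(306,152,315,158)),("topL",T,(.6374,-.0102,.066),(286,153,294,156))):
    s,h=rings(d,c,92.9,box); 
    for sg in(1,-1):
        q=s[(s*sg>.02)&(s*sg<.04)]; print(nm,sg,len(q),q.mean() if len(q) else None,q.std() if len(q) else None)
# tips in scene s coord
f=lambda q,o:np.array(o)+(np.array(q,float)+.5)/8-.5
t=cast(S,f([(381,346),(262,273)],(270,180)),.1213); u=np.array([np.cos(np.radians(92.9)),np.sin(np.radians(92.9))])
print("tip s",[(x[:2]-[.635,-.0102])@u for x in t])
E
```

```text
scene 1 17 0.02848968136470794 0.001461625700540448
scene -1 17 -0.0312096094828119 0.0017242747534166507
scene2 1 18 0.028920562605239078 0.001535915150131258
scene2 -1 17 -0.030504121913155116 0.0015742184163505851
topR 1 0 None None
topR -1 2 -0.028877060170675997 9.71204669162843e-05
topL 1 2 0.03036049483076684 2.1787110018017808e-05
topL -1 0 None None
tip s [np.float64(0.030779163672470695), np.float64(-0.028937222823977874)]
```

Emit:
move_arm --pt "0 0 1 0 4.5" --pt "0 0 1.8 0 4.5" --pt "0 0 2.2 0 4.5" --pt "0 0 2.2 0 4.5" --pt "0 0 2.2 0 4.5"

```text
t: 17.15
tool_pos: [0.5339, -0.0143, 0.1105]
tool_rot: [-0.076, 3.14, -0.0]
contact_force: [-0.6, -0.3, -1.5]
opening: 0.0453
```

```bash
python3 - <<'E'
from h import *
T=get_image("top");S=get_image("scene")
a=cv2.resize(T["image"][145:175,280:320,::-1],(560,420),interpolation=cv2.INTER_CUBIC); cv2.imwrite("pics/m1.png",a)
b=cv2.resize(S["image"][200:245,285:335,::-1],(700,630)[:2],interpolation=cv2.INTER_CUBIC); b=cv2.resize(S["image"][204:244,288:332,::-1],None,fx=14,fy=14,interpolation=cv2.INTER_CUBIC); cv2.imwrite("pics/m2.png",b)
go(.5335,-.0131,.105,182.8)
E
```

```text
t17.25 pos [ 0.534  -0.0144  0.1107] yaw -177.22 open 0.0450 -> d [0.04 0.13 0.57] twist -0.02 F [-0.4  0.7 -2.7] q6 -1.79
```

View pics/m1.png

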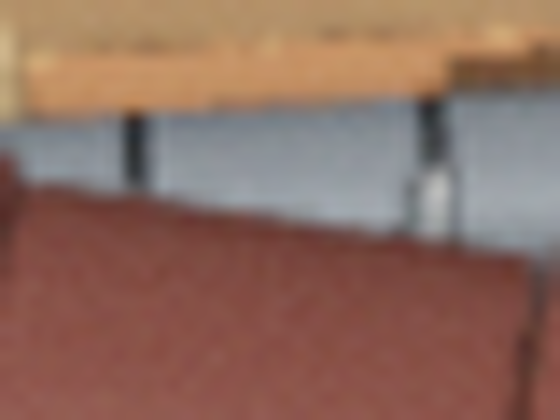

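View pics/m2.png

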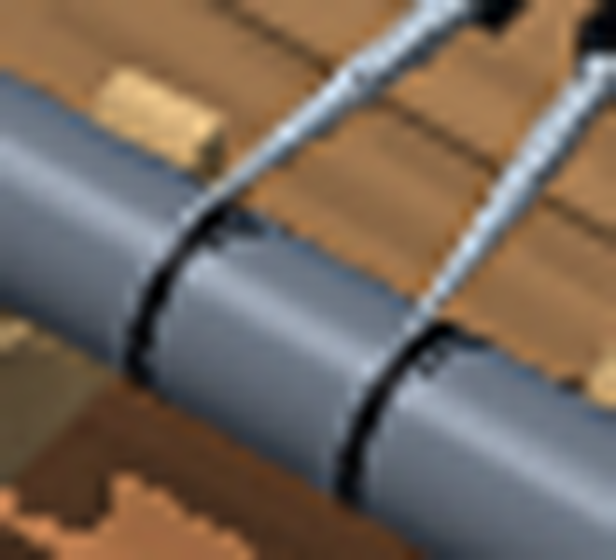

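```bash
python3 - <<'E'
from ring import *
S=get_image("scene"); T=get_image("top")
u=np.array([np.cos(np.radians(92.9)),np.sin(np.radians(92.9))]); n=np.array([-u[1],u[0]])
c=np.array([.6365,-.0102])
t=cast(S,[(301.5,218.5),(317.6,226.0)],.099)[:,:2]-c; print("scene tips s,n",t@u,t@n)
t=cast(T,[(280+435.5/14-.5,145+167/14-.5)],.099)[:,:2]-c; print("top right tip s,n",t@u,t@n)
p,R,o=tool(); m=(p+R@[-.1039,-.0022,.0116]); print("pred mid s,n,z",(m[:2]-c)@u,(m[:2]-c)@n,m[2])
for nm,d,box in(("scene",S,(292,218,325,245)),("topR",T,(306,151,315,156)),("topL",T,(286,152,294,158))):
    s,h=rings(d,(c[0],c[1],.066),92.9,box)
    for sg in(1,-1):
        q=s[(s*sg>.024)&(s*sg<.036)]; print(nm,sg,len(q),q.mean().round(4) if len(q) else None)
E
```

```text
scene tips s,n [-0.03125706  0.02831613] [0.00119465 0.006052  ]
top right tip s,n [-0.02984676] [-0.00269681]
pred mid s,n,z -0.001358315249715074 -0.001259186466741114 0.09915996698821988
scene 1 21 0.0291
scene -1 21 -0.0303
topR 1 0 None
topR -1 2 -0.0289
topL 1 4 0.0304
topL -1 0 None
```

Emit:
move_arm --pt "0 0.1 0.1 0 4.5" --pt "0 0.1 0.2 0 4.5" --pt "0 0.1 0.3 0 4.5" --pt "0 0.1 0.4 0 4.5" --pt "0 0.1 0.4 0 4.5"

```text
t: 17.98
tool_pos: [0.5335, -0.0133, 0.1062]
tool_rot: [0.076, -3.14, -0.0]
contact_force: [0.3, 0.1, -2.3]
opening: 0.0456
```

```bash
python3 - <<'E'
from h import *
T=get_image("top");S=get_image("scene")
a=cv2.resize(T["image"][145:170,280:320,::-1],None,fx=14,fy=14,interpolation=cv2.INTER_CUBIC); 
b=cv2.resize(S["image"][208:238,288:328,::-1],None,fx=14,fy=14,interpolation=cv2.INTER_CUBIC)[:248]; 
b=cv2.resize(S["image"][210:236,290:330,::-1],None,fx=14,fy=14,interpolation=cv2.INTER_CUBIC)
cv2.imwrite("pics/n1.png",cv2.resize(np.vstack([a,b]),None,fx=.83,fy=.83))
go(.5335,-.0131,.105,182.8)
E
```

```text
t18.07 pos [ 0.5337 -0.0133  0.1063] yaw -177.22 open 0.0455 -> d [0.02 0.02 0.13] twist -0.02 F [-0.3  0.9 -2.3] q6 -1.78
```

View pics/n1.png

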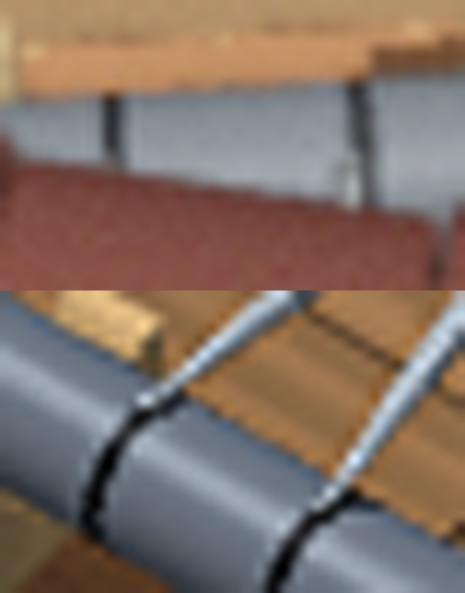

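```bash
python3 - <<'E'
from ring import *
S=get_image("scene"); T=get_image("top")
u=np.array([np.cos(np.radians(92.9)),np.sin(np.radians(92.9))]); n=np.array([-u[1],u[0]])
c=np.array([.6365,-.0102]); k=14*.83
f=lambda q,o:np.array(o)+(np.array(q,float)+.5)/k-.5
t=cast(S,f([(142,402-290.5),(322,502-290.5)],(290,210)),.0947)[:,:2]-c; print("scene tips s,n",t@u,t@n)
t=cast(T,f([(347,160)],(280,145)),.0947)[:,:2]-c; print("top right tip s,n",t@u,t@n)
for nm,d,box in(("scene",S,(292,218,325,245)),("topR",T,(306,151,315,156)),("topL",T,(286,152,294,158))):
    s,h=rings(d,(c[0],c[1],.066),92.9,box)
    for sg in(1,-1):
        q=s[(s*sg>.024)&(s*sg<.036)]; print(nm,sg,len(q),q.mean().round(4) if len(q) else None)
print(T["image"][151:163,305:315].max(2))
print(T["image"][151:163,285:295].max(2))
E
```

```text
scene tips s,n [-0.03133487  0.02943931] [0.00232667 0.00256534]
top right tip s,n [-0.02617666] [0.00145804]
scene 1 20 0.0295
scene -1 17 -0.0306
topR 1 0 None
topR -1 2 -0.0289
topL 1 3 0.0304
topL -1 0 None
[[179 180 179 180 168 146 133 105 107 105]
 [131 127 133 130 111  62  79 126 130 133]
 [136 138 138 139 124  64  84 136 141 145]
 [148 145 148 147 137  79  83 130 148 148]
 [152 154 152 154 142  83  79 136 155 154]
 [155 158 158 159 144  87  79 133 158 158]
 [162 160 161 161 154 110  74 129 163 164]
 [167 166 167 165 156 136  88 131 169 168]
 [171 172 170 159 134 139  93 136 172 173]
 [168 174 170 155 141 161  99 132 169 166]
 [140 150 152 138 142 167  99 118 157 160]
 [106 109 112 104 129 146  91  95 139 143]]
[[195 197 195 194 195 195 193 194 193 192]
 [183 183 183 182 177 180 179 177 179 170]
 [142 143 135 121  78  96 128 126 127 129]
 [136 136 140 118  56  92 137 142 138 142]
 [146 147 150 127  49 100 150 149 148 150]
 [150 152 155 132  56 104 157 154 153 153]
 [153 159 158 140  70 102 159 159 159 159]
 [132 147 150 139  97 105 159 164 163 162]
 [102 105 113 110 108 101 140 159 157 158]
 [111 113 110 110 108 104 106 108 110 116]
 [119 120 117 119 118 111 116 111 110 109]
 [120 125 121 123 125 122 121 121 120 116]]
```

Emit:
move_arm --pt "0 -0.06 0.1 0 4.5" --pt "0 -0.06 0.2 0 4.5" --pt "0 -0.06 0.2 0 4.5"

```text
t: 18.55
tool_pos: [0.5336, -0.0139, 0.1042]
tool_rot: [0.076, -3.14, -0.0]
contact_force: [0.6, 0.8, -2.1]
opening: 0.0449
```

```bash
python3 - <<'E'
from h import *
for i in range(4):
    get_image("top"); go(.5335,-.0131,.105,182.8)
E
```

```text
t18.60 pos [ 0.5336 -0.0139  0.1043] yaw -177.22 open 0.0453 -> d [ 0.01  0.08 -0.07] twist -0.02 F [ 0.1  0.4 -1.9] q6 -1.78
t18.65 pos [ 0.5337 -0.0139  0.1043] yaw -177.22 open 0.0452 -> d [ 0.01  0.08 -0.07] twist -0.02 F [-0.6 -0.  -1.9] q6 -1.78
t18.70 pos [ 0.5337 -0.0139  0.1043] yaw -177.22 open 0.0450 -> d [ 0.01  0.08 -0.07] twist -0.02 F [ 1.1 -0.4 -1.9] q6 -1.78
t18.75 pos [ 0.5337 -0.0139  0.1044] yaw -177.22 open 0.0454 -> d [ 0.02  0.08 -0.06] twist -0.02 F [ 0.2 -0.1 -1.9] q6 -1.78
```

Emit:
move_arm --pt "0 0 0.1 0 4.5" --pt "0 0 0.1 0 4.5" --pt "0 0 0.1 0 4.5"

```text
t: 19.12
tool_pos: [0.5336, -0.0139, 0.1033]
tool_rot: [0.076, -3.141, -0.0]
contact_force: [0.7, 1.0, -2.1]
opening: 0.045
```

```bash
python3 - <<'E'
from h import *
for i in range(3):
    S=get_image("scene"); go(.5335,-.0131,.105,182.8)
b=cv2.resize(S["image"][210:236,290:330,::-1],None,fx=16,fy=16,interpolation=cv2.INTER_CUBIC); cv2.imwrite("pics/n2.png",b)
T=get_image("top"); print(T["image"][151:163,305:315].max(2))
E
```

```text
t19.18 pos [ 0.5337 -0.0139  0.1034] yaw -177.22 open 0.0456 -> d [ 0.01  0.08 -0.16] twist -0.02 F [ 0.7 -0.4 -2.6] q6 -1.78
t19.23 pos [ 0.5337 -0.0139  0.1034] yaw -177.22 open 0.0450 -> d [ 0.02  0.08 -0.16] twist -0.02 F [-0.8  0.8 -1.9] q6 -1.78
t19.27 pos [ 0.5337 -0.0139  0.1034] yaw -177.22 open 0.0450 -> d [ 0.02  0.08 -0.16] twist -0.02 F [-0.2 -1.  -1.4] q6 -1.78
[[180 179 177 177 169 146 131 106 106 105]
 [132 130 132 131 109  62  81 126 130 131]
 [140 137 139 140 121  62  83 138 144 142]
 [146 146 148 148 135  80  78 130 151 149]
 [153 154 152 156 141  83  79 135 154 156]
 [157 156 158 158 144  87  78 134 157 159]
 [160 161 161 160 146 100  91 126 164 166]
 [166 168 167 168 156 121 123 135 168 170]
 [170 171 173 173 159 127 136 135 172 172]
 [172 173 169 168 162 134 130 135 168 165]
 [151 153 154 157 150 140 124 122 156 158]
 [108 107 111 114 124 112 106 100 141 142]]
```

View pics/n2.png

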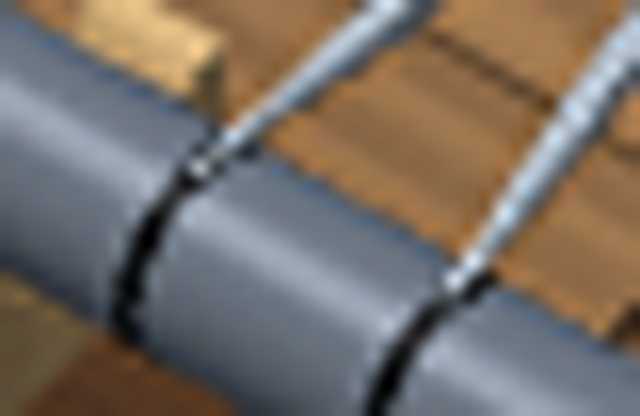

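```bash
python3 - <<'E'
from h import *
o=sensors.get_obs(); print(o["t"],o["contact_force"],o["opening"],o["tool_pos"])
print(order.finish_job())
E
```

```text
19.325 [-0.6657985  -0.81563686 -2.75724301] 0.044924759450937844 [ 0.53369364 -0.0138695   0.10336251]
the job is handed in; nothing more can be done
None
```

I handed the job in at t ≈ 19.3 s, with the dividers held squeezed and one point over each ring. No verdict was reported.

- **Pipe:** It lies in both notches with the rings between the blocks. From the pictures I measured its middle 2–3 mm from the cradle's, and its axis within about 0.7° of the cradle's. I let it go, and it looked unmoved in the last pictures.
- **Dividers:** I picked them up by the grips with 40 N. The finger opening is 45 mm, and the point gap measured 61 mm from two views (59.7 mm from one).
- **Final position:** The last top view shows the right point centred on its ring. The last scene view shows both points on their rings. The tips are at about z = 0.092 m, roughly 1.7 mm above the pipe. The wrist force showed only the dividers' weight, so the points are clear of the pipe rather than pressing on it.

**Disagreements:**
- The two cameras differed by 1–3 mm along the pipe for the right point, and by 2–4 mm across it. I set the final position between them.
- The left point could be checked only in the scene view, because the arm hid it from the top camera.
- When the grips were squeezed on the table, the fingertips seem to have pressed on it, with about 13 N.

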